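# Set a syringe pump's pusher block to its stop collar

### The job

Make the syringe pump ready for its next syringe: press down the blue release pad in the middle of the pusher block to free the block from its drive screw and, keeping it pressed, push the block along the rods until it stands against the yellow stop collar, then let go so that it locks there. Do not force the block along while it is locked, and do not lift or shift the other things on the bench.

Things in the scene. Friction and masses are not known exactly. Their poses are not given: they have to be found in the camera images.
- pump: syringe pump, fixed: pale grey chassis 175 (x) x 360 (y), deck 45 high, drive housing 120 high at its +y end, rod bracket 96 and empty syringe cradle (clamp 115 high) at its -y end. Between them, 72 above the bench along y, a dark drive screw in the middle and a steel guide rod 40 to either side, 250 free length. Origin on the bench under the screw's middle; y towards the housing, z up
- pusher (a joint): position of the aluminium pusher block along the rods, m: 0 at the middle of the rods, growing along the pump's +y. Free, it slides with about 2 N and stays where it is left. Locked, a sprung clamp grips the drive screw and the block resists a push of 12 to 20 N
- release (a joint): travel of the blue release pad, m: 0 up (block locked), 0.005 right down. It starts to move at about 10 N and is right down at 12 N; from 0.001 on the clamp is off the screw and the block is free. Let go, it springs up and the block is locked again wherever it stands
- release_top (a point): centre of the blue release pad's top face (44 across the rods, 36 along), 102 above the bench when up, in the middle of the block's top. Raised shoulders of the block, 10 thick, tops 108 high, upright inner faces 38 apart, stand at its two ends along the rods: fingertips on the pad can push the block by either. Across the rods are caps 98 high, 52 apart. The point moves with the pad
- block_mid (a point): point in the pusher block on the axis of the +x guide rod, halfway along the block, 72 above the bench. The block is 58 long along the rods and 100 wide across, and its body 88 high; a plunger arm reaches 46 farther on the -x side. Its line to the yellow collar gives the way to push
- yellow_collar: yellow stop collar, 28 across, 12 thick along the rod, thumbscrew on top to 98 above the bench; clamped fast on the +x guide rod, on either side of the block. Origin at its centre on the rod's axis, 72 above the bench; y along the rod. The block's flat end touches it when this origin and block_mid are 35 apart
- black_collar: the same collar in black, on the same rod on the other side of the block; origin likewise
- syringe: closed empty 20 ml syringe, white and clear, lying behind the pump, 150 long, 20 high; origin under its middle
- tube: standing 50 ml sample tube with a red cap, 35 across, 112 high, behind the pump; origin under its centre
- vial: small capped vial, 24 across, 46 high, standing between the robot and the pump; origin under its centre
- tip_box: blue pipette-tip box, 85 x 122 x 62, to the left; origin under its centre
- tube_rack: clear rack of red- and white-capped tubes, 85 x 200 x 60, to the right; origin under its centre
- reagent_bottle: amber bottle with blue cap, 70 across, 125 high, back left; origin under its centre
- beaker: empty glass beaker, 68 across, 90 high, back right; origin under its centre

How it is judged:
On the way:
1. the release pad is pressed down while the block is still where it started (value of joint release above 0.002 m and distance of block_mid from where it was at the start of the episode below 0.01 m), for 0.05 s.
At the end, for the whole second after the job is handed in: the pusher block stands at rest against the yellow collar (gap under 2 mm, block_mid within 37 mm of the collar's centre) and the release pad has sprung up (travel under 1 mm), so that the block is locked (distance between block_mid and yellow_collar below 0.037 m and value of joint release below 0.001 m and velocity of joint pusher between -0.003 and 0.003 m/s); the robot touches nothing.
It fails at once if the locked block is dragged along: it moves faster than 6 mm/s with its release pad up, away from where it started and from the yellow collar (value of joint release below 0.0003 m and distance of block_mid from where it was at the start of the episode above 0.008 m and distance between block_mid and yellow_collar above 0.038 m and (velocity of joint pusher above 0.006 m/s or velocity of joint pusher below -0.006 m/s)).
It fails at once if another thing on the bench is lifted, carried or shifted more than 15 mm (distance of any of syringe, tube, vial, tip_box, tube_rack, reagent_bottle, beaker from where it was at the start of the episode above 0.015 m).
It also fails if it takes over 35 s, if anything falls off the work surface, if the arm or the gripper's body presses on something with over 40 N, if the wrist force passes 120 N, or if a joint passes its speed limit or range.

### The arm

A 6-joint arm with a two-finger parallel gripper is mounted at the origin on the work surface. World frame = base frame: x ahead of the robot, y to its left, z up, the work surface at z = 0. Lengths are in m, angles in rad, forces in N, time in s.
With the tool pointing down it reaches from about 0.3 to 0.75 m from the base axis. Payload 8.5 kg.
Tool frame: the origin (TCP) lies at the very end of the fingers, on their centre line; the grasp point (between the pads) lies 19 mm behind it (bot.grasp_offset is the distance from the TCP to the grasp point, in m); z points along the fingers, y is the direction in which the jaws open and shut (so a half turn about z gives the same grasp; the last joint's range is limited). The gripper opens to 88 mm and grips with 3 to 60 N. Pads are 18 mm wide; open, the fingers measure 123 mm over their backs; the gripper's body (75 mm by 187 mm) begins 45 mm behind the grasp point.
Start: joints at [1.117, 0.381, 1.297, -0, 1.464, -0.215], TCP at [0.13, 0.534, 0.239] pointing down, gripper open.
Joint ranges: [-3.11, 3.11], [-0.89, 2.33], [0.22, 2.48], [-1.42, 4.56], [0.17, 2.85], [-2.88, 2.88]. Speed limits (rad/s): [2.39, 2.39, 3.14, 3.14, 3.14, 3.14].

### API

Orientations are given as a 3x3 rotation matrix whose columns are the frame's x, y, z axes.
In Python, from plant import bot gives the robot as it stands.
- The arm moves only by the shell command python3 -m pendant 'ROWS' [FORCE]. ROWS is JSON, a list of rows, each an object of numbers: "dx", "dy", "dz": the shift along the world's x, y, z in mm; "rx", "ry", "rz": the turn, a rotation vector about the world's x, y, z in degrees; "grip": the gripper's target within -1 to 1 (shut at 1, half-way at 0, fully open at -1). In form: [{"dx": .., "dy": .., "dz": .., "rx": .., "ry": .., "rz": .., "grip": ..}, ...]. A call has 1 to 8 rows; each row is the pose to reach, as a shift and turn from the pose measured when the call began; what a row does not reach only later rows make up. A row lasts 1/10 s, in which the tool goes at most 50 mm and 8.59 degrees, less where a joint would pass 70% of its speed; a pose out of reach is approached as far as the arm can. A call with a gripper value outside its range is refused whole. The fingers move at their own pace and stop on an object; FORCE is the grip in N (left out, the last holds). Time passes only in rows, so rows that repeat a pose let the fingers close. It gives the time, the measured TCP pose, the force and the opening at its end, in the units of the state.
- bot.get_obs(): the state, without advancing time (a new reading comes with each control period).
- bot.capture(name): name is "side" or "top"; returns a dict with "color" (480x640x3 uint8, blue, green, red), "fx", "fy", "cx", "cy" (pixels), "k1" (the pictures are not rectified: a ray, as slopes to the right and down, at radius r is drawn at 1 + k1 r^2 times it, then the intrinsics apply), "position" and "attitude" of the camera in the world. Camera axes: x right, y up, looking along -z (the intrinsics and any distortion apply to the point x, -y, -z); pixel columns grow to the right and rows downward; lengths in m; the calibration is good to about 2 mm. A picture is of the moment at which its call begins. There is no depth.
- bot.hand_in(): hands the job in, once; it reports no verdict.
Trained networks look in a picture, given as the dict that the camera call returned (one of the last four; its "shot" number tells which), for a name from the list of things; names that differ only in an ending like _2 or _b are one class to them, and where a whole thing is asked for, a point or a joint stands for the part that bears it (a point fixed in the world has none). Each returns a list of dicts, best first, with "score" (0 to 1); they miss things now and then, are a little off and sometimes report something else, mostly with a low value. They report only what shows in the picture. A call takes as long as a camera call.
- bot.boxes_of(query, picture): "uv" ([column, row] in pixels, amid what is visible of it).
- bot.regions_of(query, picture): "region" (480x640 bool, what is visible of it) and "uv" ([column, row] in pixels, amid what is visible of it).
- bot.mark_of(query, picture): "uv" ([column, row] in pixels: a listed point, or the origin of a listed thing).
The state is a dict: "time": time; "qpos": joint angles; "joint_velocities": joint speeds; "tau": joint torques, N m; "tool_pos": TCP position; "tcp_rot": TCP orientation; "ft_force": force on the tool from outside, world axes, zero at the start; "wrist_torque": the same for the moment, N m; "width": opening from 0.0 (shut) to 1.0 (fully open).
Only numpy, scipy, OpenCV 4.12 (cv2) and the standard library are available. Lean on these libraries where they do the work, as an engineer would, in place of code of your own. Each camera call takes 0.05 s, during which the arm holds its last target.

## Working session

There is one attempt and no reset: what is moved stays moved. The work goes in short steps, Python scripts to look and compute and a shell command to move; the robot and the scene stay as the last step left them, time stands still between calls to the robot, and variables do not carry over. Pictures are saved under pics/ and viewed, and the job is handed in when it is done.

```bash
ls; mkdir -p pics
cat > h.py <<'E'
import numpy as np, cv2
from plant import bot
def ray(p,uv):
    K=np.array([[p['fx'],0,p['cx']],[0,p['fy'],p['cy']],[0,0,1.]])
    q=cv2.undistortPoints(np.array([[uv]],float),K,np.array([p['k1'],0,0,0,0.]))[0,0]
    R=np.array(p['attitude']); 
    d=R@np.array([q[0],-q[1],-1]); return np.array(p['position']),d
def atz(p,uv,z):
    o,d=ray(p,uv); return o+d*(z-o[2])/d[2]
def tri(rs):
    A=np.zeros((3,3));b=np.zeros(3)
    for o,d in rs:
        d=d/np.linalg.norm(d);M=np.eye(3)-np.outer(d,d);A+=M;b+=M@o
    return np.linalg.solve(A,b)
E
python3 - <<'E'
from h import *
ps={n:bot.capture(n) for n in("side","top")}
for n,p in ps.items():
    cv2.imwrite(f"pics/{n}0.png",p['color']); print(n,p['position'],np.array(p['attitude']).shape,p['attitude'])
Z=dict(pump=0,release_top=.102,block_mid=.072,yellow_collar=.072,black_collar=.072,vial=0,tube=0)
for q,z in Z.items():
    for n,p in ps.items():
        for m in bot.mark_of(q,p)[:2]:
            print(q,n,np.round(m['uv'],1),round(m['score'],2),np.round(atz(p,m['uv'],z),4))
print(bot.get_obs())
E
```

```text
pics
side [0.48998946 0.94113037 0.93811237] (3, 3) [[-0.99623802  0.06164079 -0.06091157]
 [-0.08653482 -0.66997439  0.73732356]
 [ 0.00464001  0.73982074  0.67278804]]
top [ 0.33423656 -0.00962027  1.33100168] (3, 3) [[-0.02567877  0.98448692 -0.17356872]
 [-0.99957067 -0.02773681 -0.00944168]
 [-0.01410946  0.17325175  0.9847765 ]]
pump side [326.7 278.7] 0.98 [0.5526 0.0173 0.    ]
pump top [322.4 243.2] 0.68 [0.5583 0.0056 0.    ]
release_top side [325.3 239.1] 0.57 [ 0.5584 -0.0023  0.102 ]
release_top top [321.6 237.3] 0.59 [0.5555 0.006  0.102 ]
block_mid side [308.  249.8] 0.65 [0.5959 0.0028 0.072 ]
block_mid top [322.8 222.8] 0.65 [0.5971 0.0025 0.072 ]
yellow_collar side [312.3 287.4] 0.41 [0.5754 0.1159 0.072 ]
yellow_collar top [274.7 233.4] 0.47 [0.5739 0.1215 0.072 ]
black_collar side [382.4 266.6] 0.73 [0.4319 0.0412 0.072 ]
black_collar side [306.5 224. ] 0.43 [ 0.6085 -0.0848  0.072 ]
black_collar top [352.3 216.8] 0.6 [ 0.6102 -0.0708  0.072 ]
black_collar top [334.  199.8] 0.47 [ 0.6547 -0.0268  0.072 ]
vial side [384.6 266.2] 0.58 [ 0.4219 -0.0354  0.    ]
vial 
[... 229 characters left out ...]
0, -4.39882727e-06,
        1.46363654e+00, -2.15291003e-01]), 'joint_velocities': array([ 0.00060183, -0.00105893, -0.00043642,  0.00017405, -0.00038426,
        0.00127851]), 'tau': array([ 2.54097569e-03, -4.37773991e+01, -2.24724841e+01,  7.15570059e-02,
        3.15109338e-02,  6.10954316e-06]), 'tool_pos': array([0.1300789 , 0.53436319, 0.2387642 ]), 'tcp_rot': array([[-9.71622825e-01,  2.36535589e-01, -3.20003451e-06],
       [ 2.36535589e-01,  9.71622825e-01, -1.65266714e-05],
       [-7.99919381e-07, -1.68146132e-05, -1.00000000e+00]]), 'ft_force': array([0.98712771, 0.74597259, 0.32739998]), 'wrist_torque': array([-0.02426237, -0.07050759, -0.00878849]), 'width': 0.994513526879475}
```

Run:
```python
import cv2,numpy as np
a=cv2.imread("pics/side0.png")[170:370,200:440];b=cv2.imread("pics/top0.png")[160:330,210:440]
cv2.imwrite("pics/a.png",cv2.resize(a,None,fx=3.3,fy=3,interpolation=2)[:600,:800]) 
cv2.imwrite("pics/b.png",cv2.resize(b,None,fx=3.4,fy=3.4,interpolation=2))
```

```text
(no output)
```

View pics/a.png

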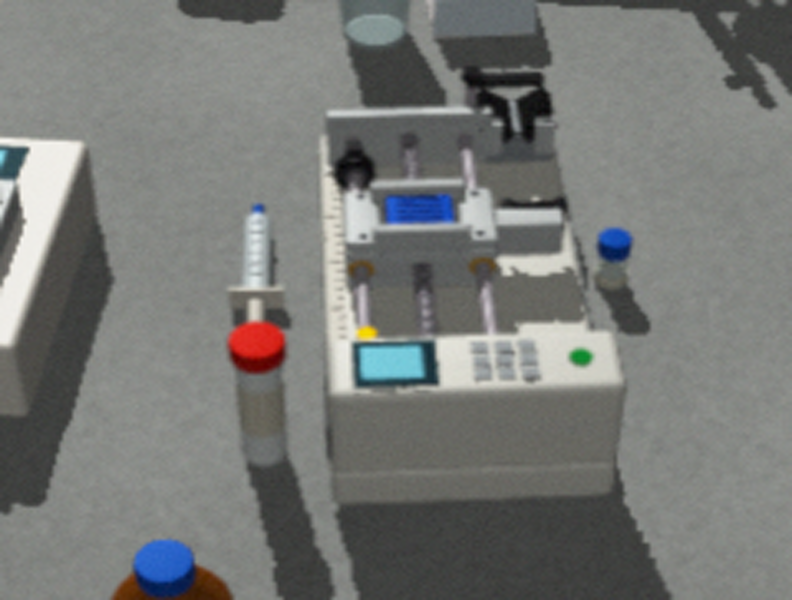

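View pics/b.png

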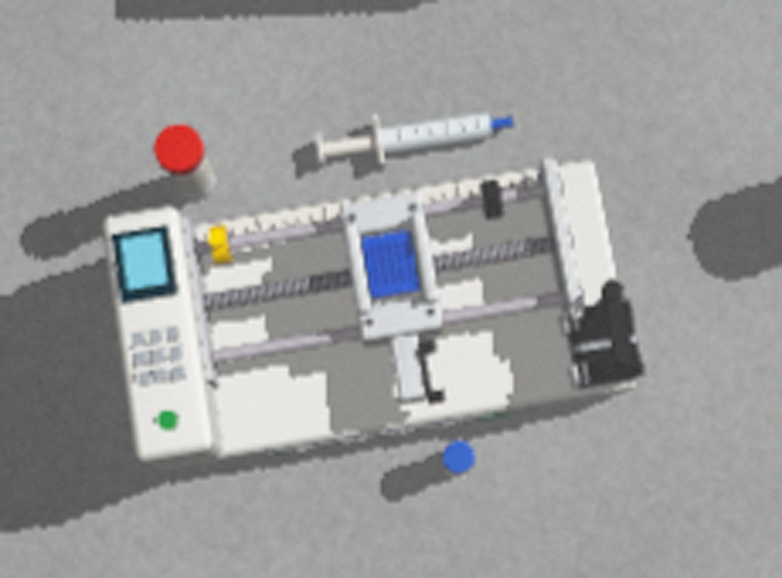

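View pics/top0.png

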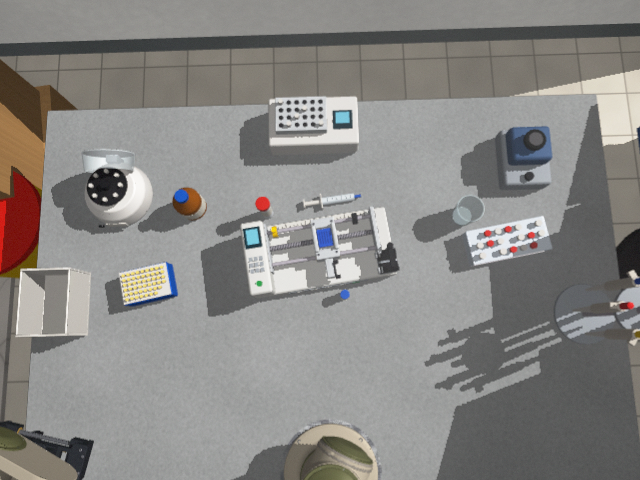

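The side view shows the pad at about (327,240) and the yellow collar's thumbscrew at about (311,281), mostly hidden by the housing. In the top view the pad is at about (324,237), yellow at (275,232) and black at (354,218). So the push goes towards the housing. I'll refine the axis and the distance next.

Run:
```python
from h import *
t=bot.capture("top"); s=bot.capture("side")
f=lambda u,v:(u/3.4+210-.35,v/3.4+160-.35)
for nm,a,b in [("screw",(205,300),(550,243)),("rod-",(215,357),(560,299)),("rod+",(230,242),(545,190))]:
    A=atz(t,f(*a),.072);B=atz(t,f(*b),.072);d=A-B;print(nm,A,B,np.degrees(np.arctan2(-d[0],d[1])))
for n,p in(("top",t),("side",s)):
  for q in("release_top","yellow_collar","block_mid","black_collar"):
    for r in bot.regions_of(q,p)[:1]:
        m=r['region'];ys,xs=np.nonzero(m);z={"release_top":.102}.get(q,.08)
        print(n,q,round(r['score'],2),m.sum(),xs.mean(),ys.mean(),atz(p,(xs.mean(),ys.mean()),z))
  hsv=cv2.cvtColor(p['color'],cv2.COLOR_BGR2HSV)
  for nm,lo,hi in(("blue",(110,150,80),(130,255,255)),("yel",(20,150,120),(32,255,255))):
    m=cv2.inRange(hsv,lo,hi);k,l,st,c=cv2.connectedComponentsWithStats(m)
    for i in range(1,k):
      if st[i,4]>8 and 240<c[i][0]<400 and 180<c[i][1]<330:
        pts=np.argwhere(l==i)[:,::-1].astype(np.float32)
        print(n,nm,st[i],c[i],[np.round(atz(p,c[i],z),4) for z in(.072,.085,.102)],cv2.minAreaRect(pts))
```

```text
screw [0.53812524 0.13353262 0.072     ] [ 0.57285982 -0.11639536  0.072     ] 7.912190164875091
rod- [0.49657514 0.12668834 0.072     ] [ 0.53171962 -0.1218623   0.072     ] 8.048135921118268
rod+ [0.58017086 0.11505837 0.072     ] [ 0.61213329 -0.11440303  0.072     ] 7.929894305212129
top release_top 0.74 265 324.5811320754717 237.90943396226416 [ 0.55380773 -0.00113249  0.102     ]
top yellow_collar 0.48 52 274.09615384615387 231.80769230769232 [0.57638561 0.12213298 0.08      ]
top block_mid 0.8 1201 326.1606994171524 244.0 [ 0.54257857 -0.00443002  0.08      ]
top black_collar 0.51 41 354.4390243902439 218.1219512195122 [ 0.60496471 -0.07549177  0.08      ]
top blue [355 195   5   2   9] [357.22222222 195.55555556] [array([ 0.6639, -0.0849,  0.072 ]), array([ 0.6605, -0.0841,  0.085 ]), array([ 0.656 , -0.0831,  0.102 ])] ((357.0, 195.5), (1.0, 4.0), 90.0)
top blue [317 228  16  19 233] [324.30042918 237.45064378] [array([ 5.603e-01, -3.000e-04,  7.200e-02]), array([ 5.58e-01, -4.00e-04,  8.50e-02]), array([ 5.549e-01, -5.000e-04,  1.020e-01])] ((324.39190673828125, 237.3513336
[... 619 characters left out ...]
1]
side block_mid 0.85 1767 332.7277872099604 246.28070175438597 [ 0.54200831 -0.00487582  0.08      ]
side blue [317 235  20   9 177] [326.52542373 239.06779661] [array([ 0.5581, -0.0365,  0.072 ]), array([ 0.5571, -0.0218,  0.085 ]), array([ 0.5558, -0.0027,  0.102 ])] ((326.5, 239.0), (8.0, 19.0), 90.0)
side blue [382 246   9  11  59] [386.08474576 251.08474576] [array([ 0.4242, -0.0088,  0.072 ]), array([0.4252, 0.0055, 0.085 ]), array([0.4265, 0.0241, 0.102 ])] ((386.0, 251.0), (10.0, 8.0), 90.0)
side yel [309 279   5   4  17] [310.88235294 280.58823529] [array([0.5802, 0.0967, 0.072 ]), array([0.5789, 0.1094, 0.085 ]), array([0.5771, 0.1259, 0.102 ])] ((311.0, 280.5), (3.0, 4.0), 90.0)
```

```bash
python3 -m pendant '[{"dx":30,"dy":-38,"dz":0,"rz":-6,"grip":1},{"dx":60,"dy":-76,"dz":0,"rz":-11,"grip":1},{"dx":95,"dy":-118,"dz":0,"rz":-16,"grip":1},{"dx":130,"dy":-162,"dz":0,"rz":-21,"grip":1},{"dx":165,"dy":-206,"dz":0,"rz":-26,"grip":1},{"dx":200,"dy":-250,"dz":0,"rz":-32,"grip":1},{"dx":230,"dy":-288,"dz":0,"rz":-37,"grip":1},{"dx":260,"dy":-326,"dz":0,"rz":-42,"grip":1}]' 30
```

```text
invalid input
```

```bash
python3 -m pendant '[{"dx":30,"dy":-38,"dz":0,"rx":0,"ry":0,"rz":-6,"grip":1},{"dx":60,"dy":-76,"dz":0,"rx":0,"ry":0,"rz":-11,"grip":1},{"dx":95,"dy":-118,"dz":0,"rx":0,"ry":0,"rz":-16,"grip":1},{"dx":130,"dy":-162,"dz":0,"rx":0,"ry":0,"rz":-21,"grip":1},{"dx":165,"dy":-206,"dz":0,"rx":0,"ry":0,"rz":-26,"grip":1},{"dx":200,"dy":-250,"dz":0,"rx":0,"ry":0,"rz":-32,"grip":1},{"dx":230,"dy":-288,"dz":0,"rx":0,"ry":0,"rz":-37,"grip":1},{"dx":260,"dy":-326,"dz":0,"rx":0,"ry":0,"rz":-42,"grip":1}]' 30
```

```text
time: 2.1
tool_pos: [0.3785, 0.2224, 0.239]
tcp_rot: [[-0.561, 0.828, 0.001], [0.828, 0.561, 0.0], [-0.0, 0.001, -1.0]]
ft_force: [1.0, -0.1, -0.6]
width: 0.3
```

```bash
python3 -m pendant '[{"dx":35,"dy":-45,"dz":0,"rx":0,"ry":0,"rz":-5,"grip":1},{"dx":65,"dy":-82,"dz":0,"rx":0,"ry":0,"rz":-11,"grip":1},{"dx":95,"dy":-120,"dz":0,"rx":0,"ry":0,"rz":-16,"grip":1},{"dx":125,"dy":-158,"dz":0,"rx":0,"ry":0,"rz":-21,"grip":1},{"dx":155,"dy":-196,"dz":0,"rx":0,"ry":0,"rz":-26,"grip":1},{"dx":176,"dy":-223,"dz":-20,"rx":0,"ry":0,"rz":-26,"grip":1},{"dx":176,"dy":-223,"dz":-60,"rx":0,"ry":0,"rz":-26,"grip":1},{"dx":176,"dy":-223,"dz":-95,"rx":0,"ry":0,"rz":-26,"grip":1}]' 30
python3 - <<'E'
from h import *
t=bot.capture("top"); s=bot.capture("side")
for n,p in(("t1",t),("s1",s)):
    c=p['color'][150:300,230:430]; cv2.imwrite(f"pics/{n}.png",cv2.resize(c,None,fx=4,fy=4,interpolation=2))
o=bot.get_obs();print(o['time'],o['tool_pos'],o['tcp_rot'],o['ft_force'],o['width'])
E
```

```text
time: 2.9
tool_pos: [0.5548, -0.0017, 0.1424]
tcp_rot: [[-0.139, 0.99, 0.001], [0.99, 0.139, -0.0], [-0.0, 0.001, -1.0]]
ft_force: [-0.1, -0.2, 0.4]
width: 0.01
3.0 [ 5.52538002e-01 -5.14211535e-04  1.40150938e-01] [[-0.14048333  0.99005291 -0.00772504]
 [ 0.99007898  0.14050084  0.00176947]
 [ 0.00283725 -0.00739982 -0.9999686 ]] [-0.22057531 -0.08034044  0.77630178] 0.002474403729893746
```

View pics/s1.png

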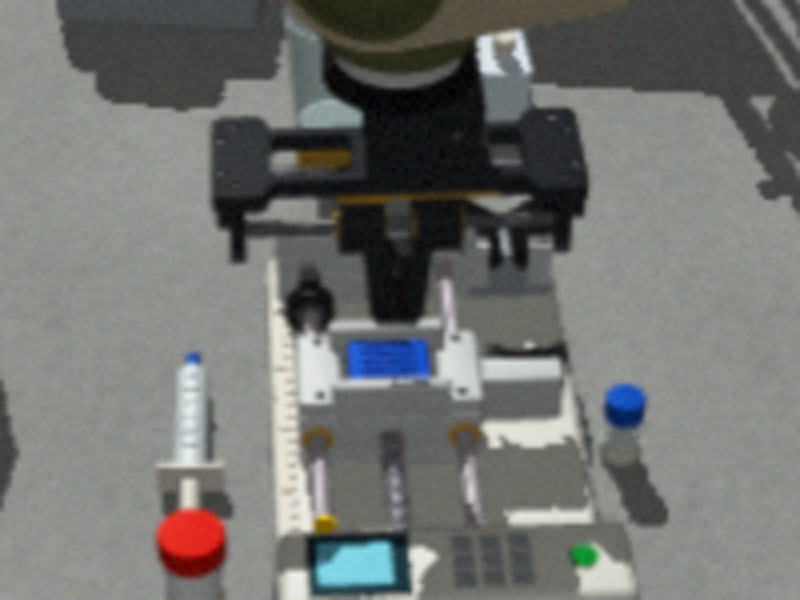

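View pics/t1.png

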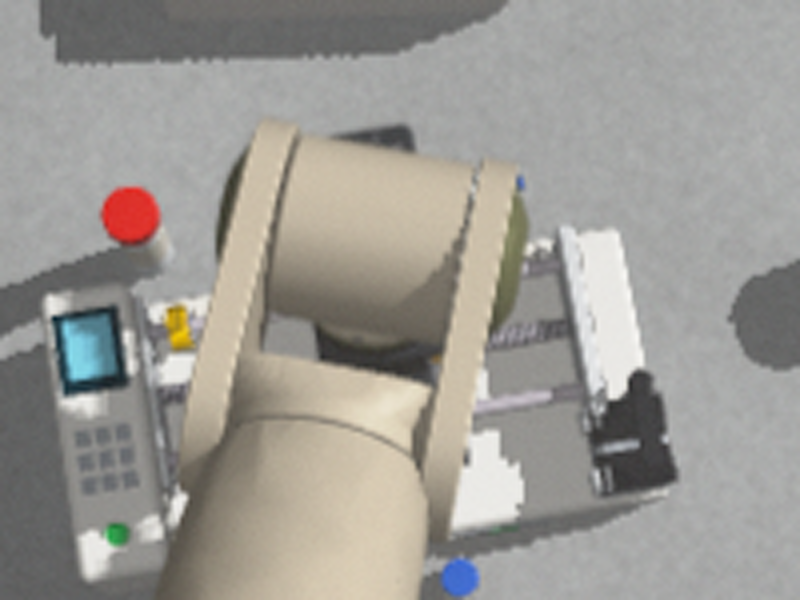

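The fingers are shut above the pad in the side view, with the tip at about (329,229) and the pad at (327,239). The top view is blocked by the arm. I'll descend now.

```bash
python3 -m pendant '[{"dx":2,"dy":-1,"dz":-15,"rx":0,"ry":0,"rz":0,"grip":1},{"dx":2,"dy":-1,"dz":-26,"rx":0,"ry":0,"rz":0,"grip":1},{"dx":2,"dy":-1,"dz":-29,"rx":0,"ry":0,"rz":0,"grip":1},{"dx":2,"dy":-1,"dz":-29,"rx":0,"ry":0,"rz":0,"grip":1}]' 30
python3 - <<'E'
from h import *
s=bot.capture("side")
c=s['color'][200:275,280:380]; cv2.imwrite(f"pics/s2.png",cv2.resize(c,None,fx=8,fy=8,interpolation=2))
o=bot.get_obs();print(o['time'],o['tool_pos'],o['tcp_rot'],o['ft_force'],o['width'])
E
```

```text
time: 3.4
tool_pos: [0.5548, -0.0014, 0.1119]
tcp_rot: [[-0.141, 0.99, -0.007], [0.99, 0.141, 0.002], [0.003, -0.007, -1.0]]
ft_force: [-0.2, 0.3, 0.5]
width: 0.005
3.45 [ 0.55490907 -0.001449    0.11213627] [[-0.14064841  0.99003938 -0.00632933]
 [ 0.99005678  0.1406604   0.00148899]
 [ 0.00236444 -0.00605697 -0.99997886]] [0.21349804 0.27774725 0.40131104] 0.0064799725021933855
```

View pics/s2.png

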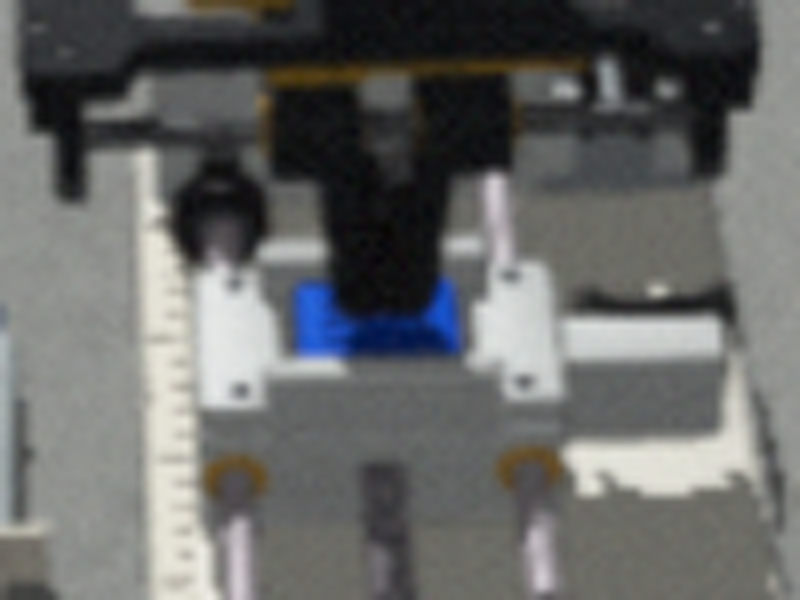

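The fingertip is centred across the pad, with its tip at about (329,238), and sits between the shoulders. Next I'll press down in small steps.

```bash
python3 -m pendant '[{"dx":0,"dy":0,"dz":-5,"rx":0,"ry":0,"rz":0,"grip":1},{"dx":0,"dy":0,"dz":-8,"rx":0,"ry":0,"rz":0,"grip":1},{"dx":0,"dy":0,"dz":-10,"rx":0,"ry":0,"rz":0,"grip":1},{"dx":0,"dy":0,"dz":-12,"rx":0,"ry":0,"rz":0,"grip":1},{"dx":0,"dy":0,"dz":-12,"rx":0,"ry":0,"rz":0,"grip":1}]' 30
```

```text
time: 3.95
tool_pos: [0.5551, -0.0014, 0.101]
tcp_rot: [[-0.141, 0.99, -0.005], [0.99, 0.141, 0.001], [0.002, -0.005, -1.0]]
ft_force: [-3.4, 0.9, 9.1]
width: 0.004
```

```bash
python3 -m pendant '[{"dx":0,"dy":0,"dz":-2,"rx":0,"ry":0,"rz":0,"grip":1},{"dx":0,"dy":0,"dz":-4,"rx":0,"ry":0,"rz":0,"grip":1},{"dx":0,"dy":0,"dz":-4.5,"rx":0,"ry":0,"rz":0,"grip":1},{"dx":0,"dy":0,"dz":-4.5,"rx":0,"ry":0,"rz":0,"grip":1}]' 30
```

```text
time: 4.35
tool_pos: [0.5551, -0.0014, 0.0976]
tcp_rot: [[-0.141, 0.99, -0.005], [0.99, 0.141, 0.001], [0.002, -0.004, -1.0]]
ft_force: [-4.0, 1.1, 11.3]
width: 0.006
```

```bash
python3 -m pendant '[{"dx":0,"dy":0,"dz":-2,"rx":0,"ry":0,"rz":0,"grip":1},{"dx":0,"dy":0,"dz":-2.5,"rx":0,"ry":0,"rz":0,"grip":1},{"dx":-0.4,"dy":3,"dz":-2.5,"rx":0,"ry":0,"rz":0,"grip":1},{"dx":-0.8,"dy":6,"dz":-2.5,"rx":0,"ry":0,"rz":0,"grip":1},{"dx":-1.3,"dy":9,"dz":-2.5,"rx":0,"ry":0,"rz":0,"grip":1},{"dx":-1.7,"dy":12,"dz":-2.5,"rx":0,"ry":0,"rz":0,"grip":1},{"dx":-2.1,"dy":15,"dz":-2.5,"rx":0,"ry":0,"rz":0,"grip":1},{"dx":-2.1,"dy":15,"dz":-2.5,"rx":0,"ry":0,"rz":0,"grip":1}]' 30
python3 - <<'E'
from h import *
s=bot.capture("side")
c=s['color'][200:290,280:400]; cv2.imwrite(f"pics/s3.png",cv2.resize(c,None,fx=6.5,fy=6.5,interpolation=2))
o=bot.get_obs();print(o['time'],o['tool_pos'],o['ft_force'],o['width'])
E
```

```text
time: 5.15
tool_pos: [0.5531, 0.0133, 0.0973]
tcp_rot: [[-0.141, 0.99, -0.003], [0.99, 0.141, -0.0], [-0.0, -0.003, -1.0]]
ft_force: [-7.5, -0.6, 19.2]
width: 0.005
5.2 [0.55312272 0.01333862 0.09729664] [-6.69043621 -1.25437809 19.5575505 ] 0.0015270622596565944
```

View pics/s3.png

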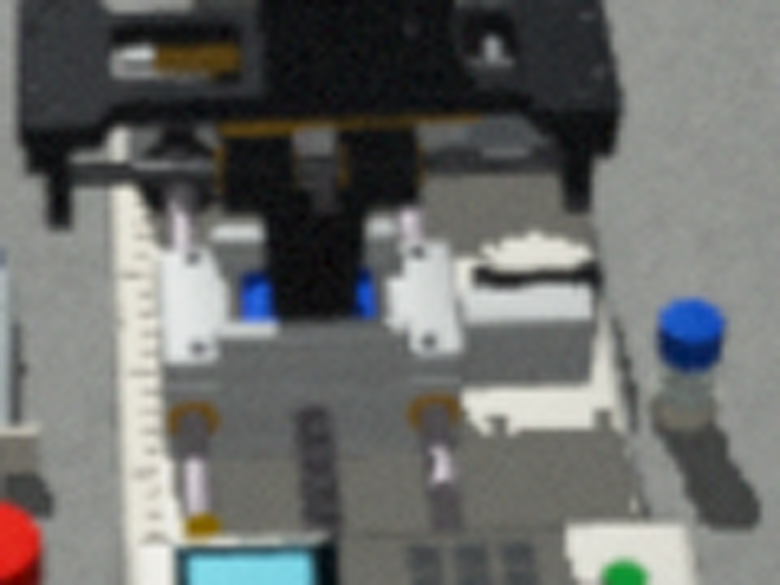

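The block travels with the fingers: its front bushings have moved from row 259 to row 264, and the pad is fully down. I'll continue the push.

```bash
python3 -m pendant '[{"dx":-1,"dy":7,"dz":0,"rx":0,"ry":0,"rz":0,"grip":1},{"dx":-2,"dy":14,"dz":0,"rx":0,"ry":0,"rz":0,"grip":1},{"dx":-3,"dy":21,"dz":0,"rx":0,"ry":0,"rz":0,"grip":1},{"dx":-4,"dy":28,"dz":0,"rx":0,"ry":0,"rz":0,"grip":1},{"dx":-5,"dy":35,"dz":0,"rx":0,"ry":0,"rz":0,"grip":1},{"dx":-6,"dy":42,"dz":0,"rx":0,"ry":0,"rz":0,"grip":1},{"dx":-7,"dy":49,"dz":0,"rx":0,"ry":0,"rz":0,"grip":1},{"dx":-7,"dy":49,"dz":0,"rx":0,"ry":0,"rz":0,"grip":1}]' 30
python3 - <<'E'
from h import *
s=bot.capture("side")
c=s['color'][200:290,280:400]; cv2.imwrite(f"pics/s4.png",cv2.resize(c,None,fx=6.5,fy=6.5,interpolation=2))
t=bot.capture("top")
c=t['color'][190:280,230:350]; cv2.imwrite(f"pics/t4.png",cv2.resize(c,None,fx=6.5,fy=6.5,interpolation=2))
o=bot.get_obs();print(o['time'],o['tool_pos'],o['ft_force'],o['width'])
E
```

```text
time: 6.0
tool_pos: [0.546, 0.0629, 0.0985]
tcp_rot: [[-0.142, 0.99, -0.002], [0.99, 0.142, -0.0], [-0.0, -0.002, -1.0]]
ft_force: [-3.4, 0.6, 11.3]
width: 0.003
6.1 [0.54603803 0.0627295  0.09846771] [-5.22852205  0.41974841 10.54396959] 0.0031630008209845304
```

View pics/s4.png

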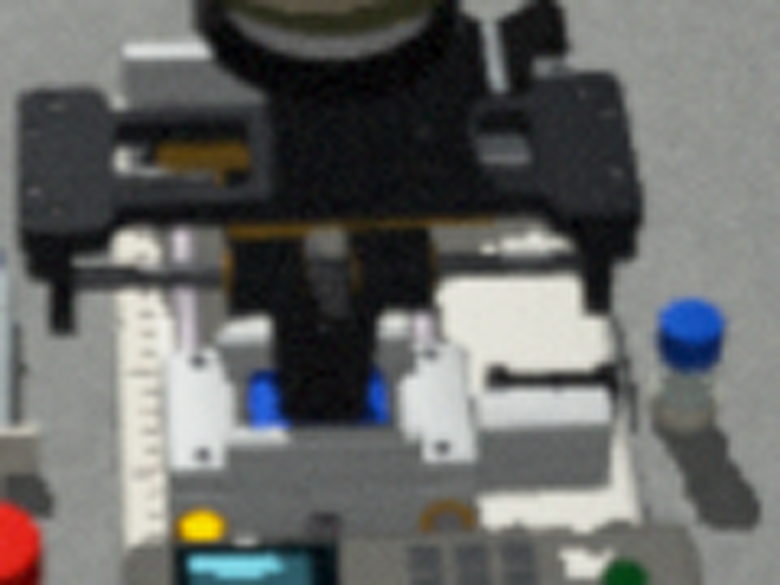

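View pics/t4.png

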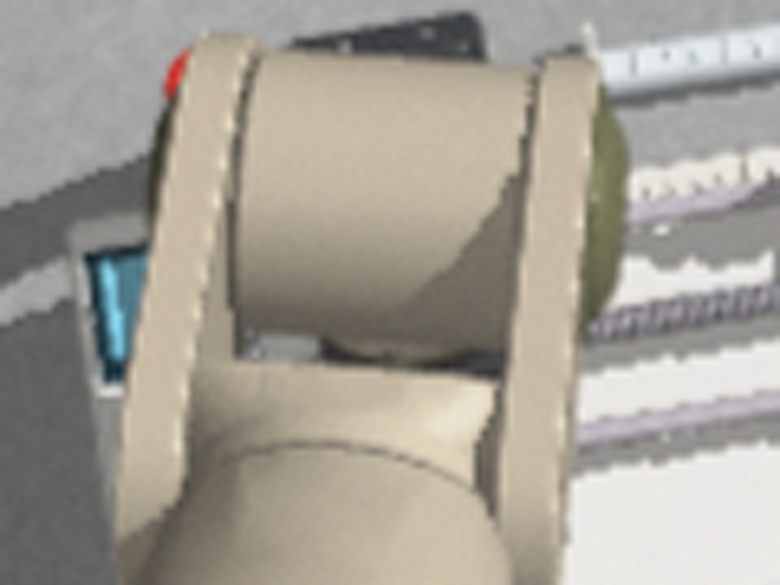

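Force sags because each call starts from the measured pose, so I'll press a little deeper and go on. The block front still has a gap to the collar, whose thumbscrew is at about (311,281).

```bash
python3 -m pendant '[{"dx":0,"dy":0,"dz":-2,"rx":0,"ry":0,"rz":0,"grip":1},{"dx":-0.5,"dy":4,"dz":-3,"rx":0,"ry":0,"rz":0,"grip":1},{"dx":-1,"dy":7,"dz":-3,"rx":0,"ry":0,"rz":0,"grip":1},{"dx":-1.4,"dy":10,"dz":-3,"rx":0,"ry":0,"rz":0,"grip":1},{"dx":-1.7,"dy":12,"dz":-3,"rx":0,"ry":0,"rz":0,"grip":1},{"dx":-1.7,"dy":12,"dz":-3,"rx":0,"ry":0,"rz":0,"grip":1}]' 30
python3 -m pendant '[{"dx":-0.3,"dy":2,"dz":-1.5,"rx":0,"ry":0,"rz":0,"grip":1},{"dx":-0.6,"dy":4,"dz":-1.5,"rx":0,"ry":0,"rz":0,"grip":1},{"dx":-0.6,"dy":4,"dz":-1.5,"rx":0,"ry":0,"rz":0,"grip":1}]' 30
```

```text
time: 6.7
tool_pos: [0.5445, 0.0746, 0.0973]
tcp_rot: [[-0.142, 0.99, -0.0], [0.99, 0.142, -0.001], [-0.001, -0.0, -1.0]]
ft_force: [-7.1, -1.6, 17.1]
width: 0.004
time: 7.0
tool_pos: [0.5439, 0.0784, 0.0973]
tcp_rot: [[-0.142, 0.99, 0.001], [0.99, 0.142, -0.002], [-0.002, 0.001, -1.0]]
ft_force: [-5.2, -0.8, 14.1]
width: 0.008
```

```bash
python3 -m pendant '[{"dx":-0.2,"dy":1.5,"dz":-1.5,"rx":0,"ry":0,"rz":0,"grip":1},{"dx":-0.4,"dy":3,"dz":-1.5,"rx":0,"ry":0,"rz":0,"grip":1},{"dx":-0.6,"dy":4,"dz":-1.5,"rx":0,"ry":0,"rz":0,"grip":1},{"dx":-0.6,"dy":4,"dz":-1.5,"rx":0,"ry":0,"rz":0,"grip":1}]' 30
```

```text
time: 7.4
tool_pos: [0.5434, 0.0818, 0.0973]
tcp_rot: [[-0.143, 0.99, 0.002], [0.99, 0.143, -0.003], [-0.004, 0.002, -1.0]]
ft_force: [-5.2, -4.2, 12.8]
width: 0.009
```

Run:
```python
from h import *
s=bot.capture("side")
c=s['color'][200:290,280:400]; cv2.imwrite(f"pics/s5.png",cv2.resize(c,None,fx=6.5,fy=6.5,interpolation=2))
o=bot.get_obs();print(o['time'],o['tool_pos'],o['ft_force'],o['width'])
```

```text
7.45 [0.54341208 0.08177877 0.09734011] [-5.60945564 -3.82995506 14.45831883] 0.004387638130444536
```

View pics/s5.png

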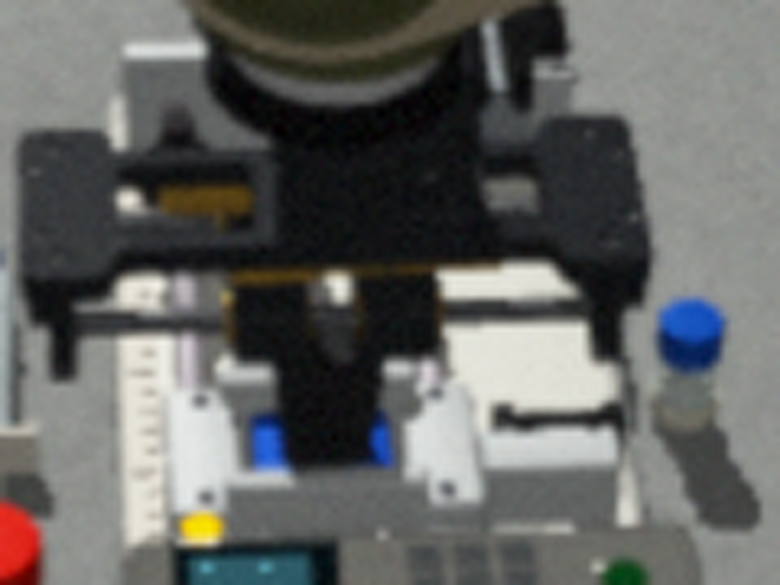

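The force along the rods is rising (-4 N), so contact is near. I'll keep pushing until it climbs firmly.

```bash
python3 -m pendant '[{"dx":-0.2,"dy":1.5,"dz":-1.5,"rx":0,"ry":0,"rz":0,"grip":1},{"dx":-0.4,"dy":3,"dz":-1.5,"rx":0,"ry":0,"rz":0,"grip":1},{"dx":-0.6,"dy":4,"dz":-1.5,"rx":0,"ry":0,"rz":0,"grip":1},{"dx":-0.6,"dy":4,"dz":-1.5,"rx":0,"ry":0,"rz":0,"grip":1}]' 30
```

```text
time: 7.85
tool_pos: [0.5439, 0.0845, 0.0974]
tcp_rot: [[-0.143, 0.99, 0.006], [0.99, 0.143, -0.006], [-0.007, 0.005, -1.0]]
ft_force: [-0.7, -7.4, 11.2]
width: 0.002
```

```bash
python3 -m pendant '[{"dx":-0.2,"dy":1.5,"dz":-1.5,"rx":0,"ry":0,"rz":0,"grip":1},{"dx":-0.4,"dy":3,"dz":-1.5,"rx":0,"ry":0,"rz":0,"grip":1},{"dx":-0.6,"dy":4,"dz":-1.5,"rx":0,"ry":0,"rz":0,"grip":1},{"dx":-0.6,"dy":4,"dz":-1.5,"rx":0,"ry":0,"rz":0,"grip":1}]' 30
```

```text
time: 8.25
tool_pos: [0.5445, 0.0873, 0.0976]
tcp_rot: [[-0.143, 0.99, 0.01], [0.99, 0.143, -0.009], [-0.01, 0.008, -1.0]]
ft_force: [-0.8, -6.9, 11.2]
width: 0.006
```

Run:
```python
from h import *
s=bot.capture("side")
c=s['color'][200:290,280:400]; cv2.imwrite(f"pics/s6.png",cv2.resize(c,None,fx=6.5,fy=6.5,interpolation=2))
o=bot.get_obs();print(o['time'],o['tool_pos'],o['ft_force'],o['width'])
```

```text
8.3 [0.54453843 0.08727245 0.09759832] [-0.75631132 -7.23477408 10.88715861] 0.006407250711409182
```

View pics/s6.png

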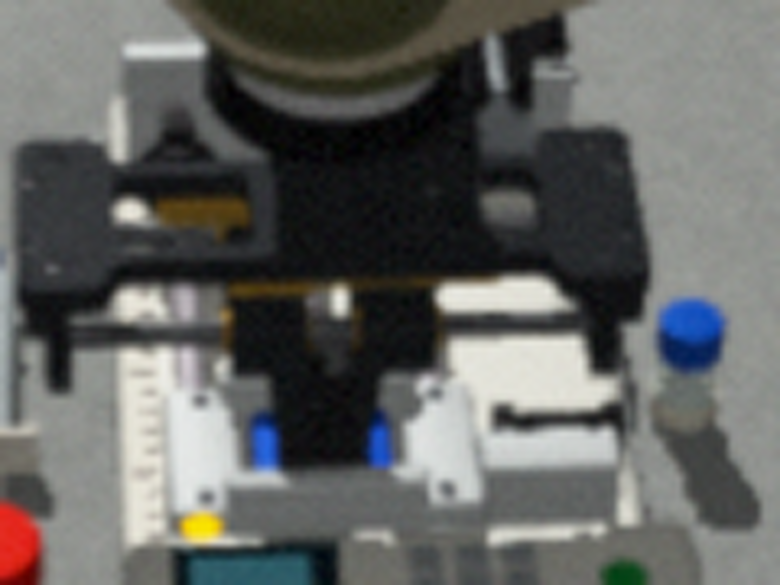

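The block has stopped: its cap dot stays at row 496/6.5 in both pictures while the fingers slid on the pad at about 7 N. The travel of about 83 mm matches the estimate, so I'll release straight up.

```bash
python3 -m pendant '[{"dx":0,"dy":0.5,"dz":3,"rx":0,"ry":0,"rz":0,"grip":1},{"dx":0,"dy":0,"dz":8,"rx":0,"ry":0,"rz":0,"grip":1},{"dx":0,"dy":0,"dz":20,"rx":0,"ry":0,"rz":0,"grip":1},{"dx":0,"dy":0,"dz":50,"rx":0,"ry":0,"rz":0,"grip":1},{"dx":0,"dy":0,"dz":90,"rx":0,"ry":0,"rz":0,"grip":1},{"dx":0,"dy":0,"dz":130,"rx":0,"ry":0,"rz":0,"grip":1},{"dx":-40,"dy":0,"dz":150,"rx":0,"ry":0,"rz":0,"grip":1},{"dx":-80,"dy":0,"dz":150,"rx":0,"ry":0,"rz":0,"grip":1}]' 30
python3 -m pendant '[{"dx":-40,"dy":0,"dz":0,"rx":0,"ry":0,"rz":0,"grip":1},{"dx":-80,"dy":0,"dz":0,"rx":0,"ry":0,"rz":0,"grip":1},{"dx":-110,"dy":0,"dz":0,"rx":0,"ry":0,"rz":0,"grip":1},{"dx":-110,"dy":0,"dz":0,"rx":0,"ry":0,"rz":0,"grip":1}]' 30
python3 - <<'E'
from h import *
s=bot.capture("side")
c=s['color'][200:290,280:400]; cv2.imwrite(f"pics/s7.png",cv2.resize(c,None,fx=6.5,fy=6.5,interpolation=2))
t=bot.capture("top")
c=t['color'][190:280,230:350]; cv2.imwrite(f"pics/t7.png",cv2.resize(c,None,fx=6.5,fy=6.5,interpolation=2))
for n,p in(("t",t),("s",s)):
  for q in("block_mid","yellow_collar","release_top"):
    for m in bot.mark_of(q,p)[:1]: print(n,q,m['uv'],m['score'],atz(p,m['uv'],.102 if q[0]=='r' else .072))
o=bot.get_obs();print(o['time'],o['tool_pos'],o['ft_force'],o['width'])
E
```

```text
time: 9.1
tool_pos: [0.4647, 0.0873, 0.2505]
tcp_rot: [[-0.143, 0.99, 0.016], [0.99, 0.143, -0.009], [-0.011, 0.014, -1.0]]
ft_force: [1.3, 0.6, 0.2]
width: 0.006
time: 9.5
tool_pos: [0.3518, 0.0877, 0.2512]
tcp_rot: [[-0.143, 0.99, 0.016], [0.99, 0.143, -0.009], [-0.011, 0.015, -1.0]]
ft_force: [0.5, -0.0, 0.2]
width: 0.004
t block_mid [288.0, 228.6] 0.59 [0.58500859 0.08859493 0.072     ]
t yellow_collar [274.0, 232.6] 0.63 [0.57595481 0.12323105 0.072     ]
t release_top [287.6, 238.9] 0.63 [0.55389646 0.08756541 0.102     ]
s block_mid [309.1, 277.7] 0.94 [0.58476039 0.08859302 0.072     ]
s yellow_collar [252.7, 396.3] 0.58 [0.65334142 0.38757818 0.072     ]
s release_top [329.3, 266.4] 0.78 [0.54329493 0.08169816 0.102     ]
9.9 [0.35528133 0.08722375 0.25028837] [-0.22168239  0.22642106  0.16930381] 0.0032600221206442797
```

View pics/s7.png

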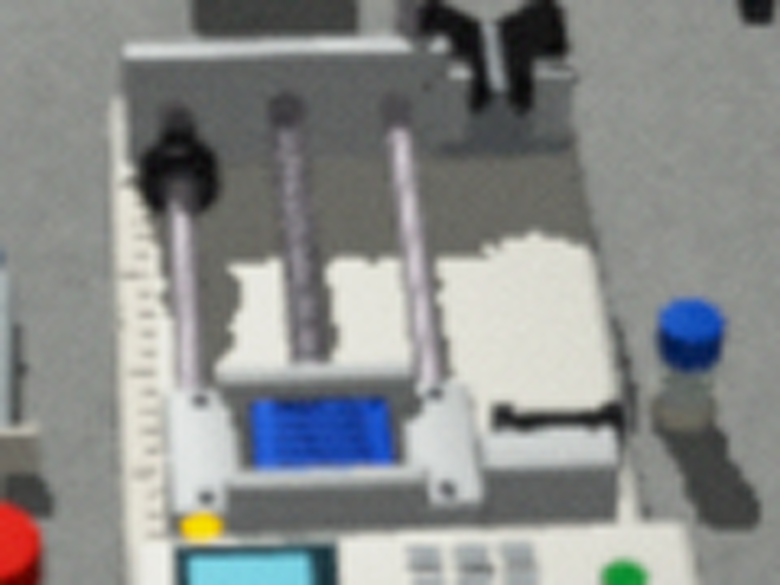

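View pics/t7.png

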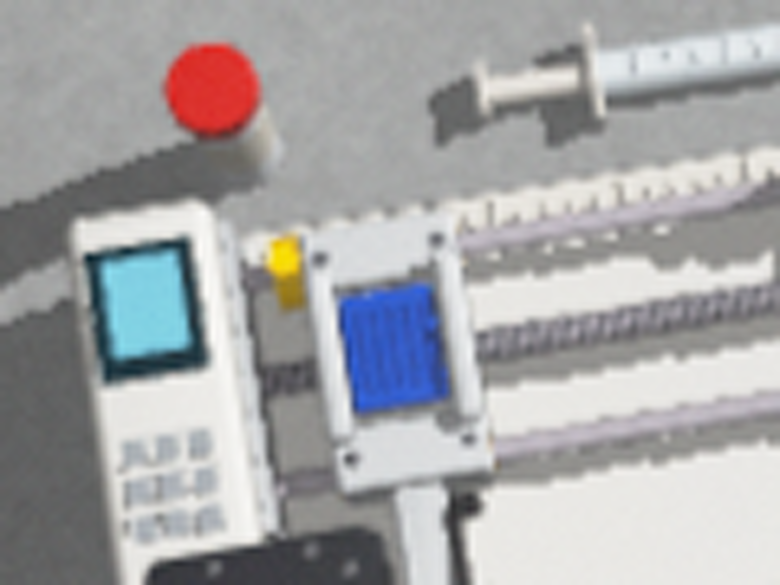

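Both views show the block up against the collar with the pad raised. Top view: yellow at about (274,232), block edge at about (277,229). Before handing in I'll zoom in on the gap.

Run:
```python
from h import *
t=bot.capture("top")
c=t['color'][220:246,264:300]; cv2.imwrite(f"pics/t8.png",cv2.resize(c,None,fx=20,fy=20,interpolation=0))
A=np.array([.5548,-.001]);m=[np.array(bot.mark_of("block_mid",p)[0]['uv']) for p in(t,)]
s=bot.capture("side")
for n,p in(("t",t),("s",s)):
  m=cv2.inRange(cv2.cvtColor(p['color'],cv2.COLOR_BGR2HSV),(110,150,80),(130,255,255));k,l,st,c=cv2.connectedComponentsWithStats(m)
  for i in range(1,k):
    if st[i,4]>100 and 280<c[i][0]<340 and 225<c[i][1]<290: print(n,st[i],c[i],atz(p,c[i],.102))
```

```text
t [283 234  16  19 236] [289.94915254 243.21610169] [0.54324587 0.0820828  0.102     ]
s [319 261  21  11 204] [329.02941176 265.92647059] [0.5439581  0.08034977 0.102     ]
```

View pics/t8.png

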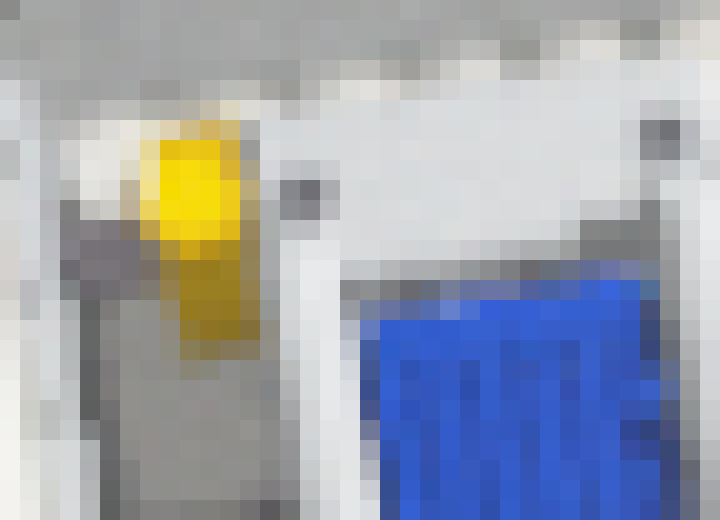

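```bash
python3 -c "
from plant import bot
print(bot.get_obs()['time'],bot.hand_in())"
```

```text
the job is handed in; nothing more can be done
10.05 None
```

The pusher block now stands against the yellow stop collar with its release pad up, and I handed the job in at 10.05 s.

- **Press:** With the shut fingers I pressed the pad to about 11 N, roughly 3.5 mm down, before the block had moved.
- **Push:** I kept the pad pressed and slid the block about 83 mm along the rods to the yellow collar. It then stood still while the fingertips slid on over the pad at about 7 N, well above the roughly 2 N it needs to slide free.
- **Release:** I lifted straight up, and the arm is clear of everything, reading near zero force.

**Last checks:**
- The pad looks raised, and the block did not shift when I let go.
- The top view shows no rod between the collar and the block.
- The top-view marks put block_mid and the collar 35.8 mm apart. Contact is at 35 mm and the limit is 37 mm, while the cameras are only good to about 2 mm, so the force stall is the stronger evidence.
- The vial, tube and syringe looked undisturbed in the close-up pictures. I did not measure them or re-check the other bench items, but the arm met nothing except the pump.

**Disagreements:**
- In the last side view the collar network gave a false position, because the housing hides most of the collar. I ignored it.
- The release_top marks from the two cameras differed by about 12 mm at the end. I used the pad's colour centroid instead, where the two views agreed within 2 mm.

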